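# Slide the spray can home in the bottle rack

### The job

Put the tall spray can away: push it along the bench, low on its body with the fingers, so that it slides upright into the empty bay of the wooden bottle rack (the bay with the blue and white label, beside the glue bottle) and stands there against the strip at the back. Only push it gently: do not grip, lift or tip it. Leave the glue bottle and the other things on the bench where they are.

Things in the scene. Friction and masses are not known exactly. Their poses are not given: they have to be found in the camera images.
- spray_can: Blue spray can with a red cap, upright and loose on the bench, a plain round body 52 mm in diameter up to 175 mm, cap 33 mm in diameter, 208 mm tall in all, about 0.33 kg (varies). Origin: centre of its underside, on the bench; z up along the can. It topples if pushed high up; pushed within about 30 mm of the bench it slides (friction with the bench about 0.6).
- empty_bay: The seat in the empty bay of the rack (either bay), marked by a blue label with a white panel, 60 x 38 mm, 122 mm up on the back board and folded over its top. Origin: on the bench mid-bay, where the can's underside centre is when the can touches the back strip. x points level into the bay (to the right and a little away from the robot), y along the rack away from the robot, z up. Back strip at x = +27 mm, mouth at x = -29 mm, inner side faces at y = -37 and +37 mm.
- rack: Wooden two-bay bottle rack fixed to the bench, 196 mm wide (y), back board 150 mm high, strip at its foot 45 mm high, three side dividers 12 mm thick and 45 mm high. The bays have no floor: things slide in on the bench. Origin on the bench midway between the seats of the bays, which lie at y = -43 and +43 mm; x points to its back; its open front looks to the left and a little toward the robot.
- glue_bottle: Orange glue bottle with a red cap, 52 mm in diameter, 172 mm tall, upright and loose in the other bay of the rack. Origin: centre of its underside.
- grease_tin: Round brown and white tin, 69 mm in diameter, 60 mm tall, loose, at the right near the front edge of the bench. Origin: centre of its underside.
- tape_measure: Yellow tape measure 68 x 71 x 35 mm, loose, left of the work and of the bench vice (vice up to 205 mm high at its handle, its slide bar 75 to 130 mm up reaches beside the can's start; wall shelves hang behind, above 0.35 m). Origin: centre of its underside.
- pliers: Combination pliers with red handles, 180 x 66 x 14 mm, lying loose at the left beyond the vice. Origin: centre of the underside.
- wood_block: Wooden block 48 x 110 x 38 mm, loose at the far left. Origin: centre of the underside.

How it is judged (in metres and radians):
At the end, for the whole second after the job is handed in: The spray can stands upright and at rest on the bench in the empty bay, its centre no more than 15 mm short of where it touches the back strip and between the bay's dividers; the glue bottle is within 15 mm and the other loose things within 25 mm of where they stood (x of spray_can in the frame of empty_bay between -0.015 and 0.01 m and y of spray_can in the frame of empty_bay between -0.018 and 0.018 m and angle between each of spray_can, glue_bottle's own z axis and vertical below 0.06 rad and height (world z) of spray_can below 0.006 m and linear speed of spray_can below 0.02 m/s and distance of glue_bottle from where it was at the start of the episode below 0.015 m and distance of each of grease_tin, tape_measure, pliers, wood_block from where it was at the start of the episode below 0.025 m).
It fails at once if the spray can is tipped more than about 17 degrees, or lifted (underside centre more than 15 mm up) (angle between spray_can's own z axis and vertical above 0.3 rad or height (world z) of spray_can above 0.015 m).
It fails at once if the spray can is pushed on the upper half of its body (fingers press on it with the grasp point more than 110 mm up) (contact force between the fingers and spray_can above 0.5 N and height (world z) of the grasp point above 0.11 m).
It fails at once if the spray can is squeezed or rammed (more than 30 N from the fingers) (contact force between the fingers and spray_can above 30 N).
It fails at once if the glue bottle is displaced by more than 15 mm or tipped (distance of glue_bottle from where it was at the start of the episode above 0.015 m or angle between glue_bottle's own z axis and vertical above 0.2 rad).
It fails at once if another loose thing on the bench is displaced by more than 25 mm (distance of any of grease_tin, tape_measure, pliers, wood_block from where it was at the start of the episode above 0.025 m).
It also fails if it takes over 48 s, if anything falls off the work surface, if the arm or the gripper's body presses on something with over 40 N, if the wrist force passes 120 N, or if a joint passes its speed limit or range.

### The arm

A 6-joint arm with a two-finger parallel gripper is mounted at the origin on a cart in front of the work surface, level with it; the furniture and walls round the work are solid. World frame = base frame: x ahead of the robot, y to its left, z up, the work surface at z = 0. Lengths are in mm, angles in rad, forces in N, time in s.
With the tool pointing down it reaches from about 275 to 750 mm from the base axis. Payload 10.2 kg.
Tool frame: the origin (TCP) lies midway between the tips of the shut fingers; the grasp point (between the pads) lies grip_depth behind it (grip_depth is the distance from the TCP to the grasp point, in mm); z points along the fingers, y is the line along which they close (so a half turn about z gives the same grasp; the last joint's range is limited). The gripper opens to 85 mm and grips with 20 to 120 N. Pads are 22 mm wide; open, the fingers measure 114 mm over their backs; the gripper's body (76 mm by 85 mm) begins 54 mm behind the grasp point. The pads swing forward as they close: fully open they stand 13 mm farther back than shut.
Start: joints at [-0.223, 0.313, 1.498, -0, 1.331, -0.223], TCP at [525.006, -0.013, 231.294] pointing down, gripper open.
Joint ranges: [-2.94, 2.94], [-0.97, 2.17], [0.19, 2.56], [-1.23, 4.37], [0.02, 3.11], [-2.88, 2.88]. Speed limits (rad/s): [2.39, 2.39, 3.01, 3.14, 3.14, 3.14].

### API

Orientations are given as a unit quaternion [w, x, y, z].
In Python, from rig import * gives the robot as it stands.
- The arm moves only by the tool servo_tool, never from a script. Its argument "commands" is a list of rows, each a list of 3 entries, a list of its own where there are three numbers: the gripper command: -1 is fully open, 1 is shut, values between are in proportion, then the shift along the tool's x, y, z in m, then the turn, a rotation vector about the tool's x, y, z in units of 6 degrees (1.0 is 6 degrees). In form: [[grip, [dx, dy, dz], [ax, ay, az]], ...]. A call has 1 to 10 rows; each row shifts and turns the commanded pose from where the row before left it, along the tool's axes as they then stand; what a row does not reach is not made up. A row lasts 1/12 s, in which the tool goes at most 41.7 mm and 7.16 degrees, less where a joint would pass 70% of its speed; a pose out of reach is approached as far as the arm can. A call is refused whole if a number of a shift passes 0.0417 or a number of a turn 1, either way. A call with a gripper value outside its range is refused whole. The fingers move at their own pace and stop on an object; "squeeze" is the grip in N (left out, the last holds). Time passes only in rows, so rows that do not move let the fingers close. It gives the time, the measured TCP pose, the force, the opening and the grip force at its end, in the units of the state.
- sense(): the state, without advancing time (a new reading comes with each control period).
- capture(name): name is "scene" or "side" or "wrist"; returns a dict with "pixels" (400x640x3 uint8, red, green, blue), "z_map" (400x640 float32, mm along the optical axis (not along the pixel's ray), 0 where there is no reading), "fx", "fy", "cx", "cy" (pixels), "rvec" (rotation vector, rad) and "tvec" (3), from world to camera coordinates, as OpenCV has them; the wrist camera has in their place "T_tool_cam" (4x4, takes a point from camera to tool coordinates, whose origin is the TCP and whose axes are the flange's). Camera axes: x right, y down, z forward; pixel columns grow to the right and rows downward; lengths in mm; the calibration is good to about 2 mm. A picture is of the moment at which its call begins: read the wrist's pose just before it.
- finish_job(): hands the job in; it is judged then, once.
The state is a dict: "time_s": time; "joints": joint angles; "dq": joint speeds; "tau": joint torques, N m; "eef_pos": TCP position; "ee_rot": TCP orientation; "force": force on the tool from outside, world axes, zero at the start; "wrist_torque": the same for the moment, N m; "grip_width": opening from 0.0 (shut) to 1.0 (fully open); "grip_force": force on a finger pad.
Only numpy, scipy, OpenCV 4.12 (cv2) and the standard library are available. Lean on these libraries where they do the work, as an engineer would, in place of code of your own. Each camera call takes 0.05 s, during which the arm holds its last target. There are 200 camera calls.

## Working session

There is one attempt and no reset: what is moved stays moved. The work goes in short steps, Python scripts to look and compute and a tool call to move; the robot and the scene stay as the last step left them, time stands still between calls to the robot, and variables do not carry over. Pictures are saved under pics/ and viewed, at most 10 in all, crops included, and the job is handed in when it is done.

Besides the shell and the picture viewer there is one more tool, called after "Request:" by a JSON object that holds its "op" and its "data". servo_tool: Moves the arm, as the interface text tells. Its arguments: {"type":"object","properties":{"commands":{"type":"array"},"squeeze":{"type":"number"}},"required":["commands"]}

```bash
ls; mkdir -p pics; cat > h.py <<'E'
from rig import *
import numpy as np, cv2
from scipy.spatial.transform import Rotation as R
def world(c):
    v,u=np.mgrid[0:400,0:640]; z=c["z_map"].astype(float)
    P=np.stack([(u-c["cx"])/c["fx"]*z,(v-c["cy"])/c["fy"]*z,z],-1)
    M=cv2.Rodrigues(np.array(c["rvec"],float))[0]
    W=(P-np.array(c["tvec"]).ravel())@M
    W[z==0]=np.nan
    return W
E
python3 - <<'E'
from h import *
s=sense(); print({k:np.round(v,3) for k,v in s.items()})
ims=[]
for n in("scene","side"):
    c=capture(n); np.savez(f"{n}0.npz",**c); cv2.imwrite(f"pics/{n}0.png",c["pixels"][...,::-1])
    W=world(c); print(n,c["fx"],np.nanmin(W.reshape(-1,3),0),np.nanmax(W.reshape(-1,3),0))
E
```

```text
pics
{'time_s': np.float64(0.0), 'joints': array([-0.223,  0.313,  1.498, -0.   ,  1.331, -0.223]), 'dq': array([ 0.002,  0.   ,  0.001, -0.001,  0.   ,  0.001]), 'tau': array([-1.0000e-03, -4.1226e+01, -2.5974e+01, -0.0000e+00,  4.0000e-03,
       -0.0000e+00]), 'eef_pos': array([5.24736e+02, 4.40000e-02, 2.30743e+02]), 'ee_rot': array([-0.001,  0.707,  0.707, -0.   ]), 'force': array([ 0.892, -0.074,  0.734]), 'wrist_torque': array([0.043, 0.054, 0.007]), 'grip_force': np.float64(0.0), 'grip_width': np.float64(1.001)}
scene 462.92584909920487 [ -781.63669115 -1938.90206899  -906.06658002] [ 946.91080597 1056.94155886  832.92115349]
side 488.2498037388451 [ -151.1382898  -1811.23122569  -891.5875183 ] [ 950.4655902  1101.5794939   679.62050043]
```

View pics/scene0.png

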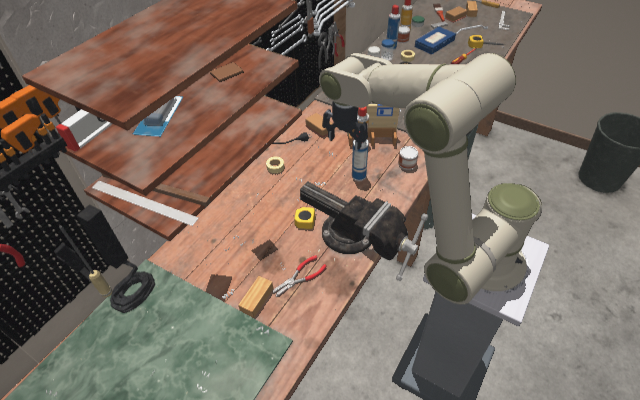

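View pics/side0.png

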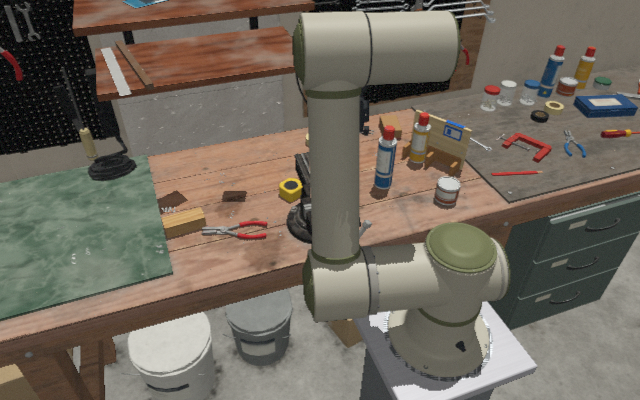

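The scene view shows the can at about (360,160), with the vice beside it at (370,225) and the rack behind it at (385,120). The side view shows the can at (385,160), the glue at (420,138), the label at (453,130) and the tin at (447,190).

```bash
python3 - <<'E'
from h import *
def circ(p):
    A=np.c_[2*p,np.ones(len(p))]; s=np.linalg.lstsq(A,(p**2).sum(1),rcond=None)[0]
    return s[:2],np.sqrt(s[2]+s[0]**2+s[1]**2)
def circR(p,r,cam):
    from scipy.optimize import least_squares
    d=p.mean(0)-cam; d/=np.linalg.norm(d)
    return least_squares(lambda c:np.linalg.norm(p-c,axis=1)-r,p.mean(0)+d*r*.7,loss="soft_l1",f_scale=1.).x
for n,boxes in (("scene",dict(can=(350,106,372,183),tin=(398,145,420,172),label=(370,100,402,122))),("side",dict(can=(374,124,398,192),glue=(410,112,432,166),label=(440,117,466,140),tin=(434,176,462,206)))):
    c=dict(np.load(n+"0.npz")); W=world(c); hsv=cv2.cvtColor(c["pixels"],cv2.COLOR_RGB2HSV)
    M=cv2.Rodrigues(c["rvec"])[0]; cam=(-M.T@c["tvec"].ravel()); print(n,"cam",cam.round())
    for k,(a,b,d,e) in boxes.items():
        w=W[b:e,a:d].reshape(-1,3); h=hsv[b:e,a:d].reshape(-1,3)
        if k=="label":
            m=(h[:,0]>95)&(h[:,0]<125)&(h[:,1]>120)&(w[:,2]>100)&(w[:,2]<165)
            q=w[m]; print(k,m.sum(),q.mean(0).round(1),q.min(0).round(1),q.max(0).round(1)); continue
        top={"can":165,"glue":110,"tin":52}[k]; lo={"can":20,"glue":55,"tin":12}[k]; r={"can":26,"glue":26,"tin":34.5}[k]
        m=(w[:,2]>lo)&(w[:,2]<top); q=w[m][:,:2]; med=np.median(q,0); q=q[np.linalg.norm(q-med,axis=1)<45]
        print(k,len(q),med.round(1),circR(q,r,cam[:2]).round(1))
        zz=w[np.linalg.norm(w[:,:2]-med,axis=1)<40][:,2]; print("  z",np.nanmin(zz).round(1),np.nanmax(zz).round(1))
    if n=="side":
        # back board: points z 60..145 near label, not glue
        w=W[100:185,400:480].reshape(-1,3)
        m=(w[:,2]>60)&(w[:,2]<140); q=w[m][:,:2]
        np.save("bb.npy",w[(w[:,2]>-10)&(w[:,2]<170)])
        best=None; rng=np.random.default_rng(0)
        for _ in range(500):
            i,j=rng.choice(len(q),2,False); t=q[j]-q[i]; L=np.linalg.norm(t)
            if L<40: continue
            nn=np.array([-t[1],t[0]])/L; k=abs((q-q[i])@nn)<2
            if best is None or k.sum()>best.sum(): best=k
        b=q[best]; mu=b.mean(0); t=np.linalg.svd(b-mu)[2][0]; s=(b-mu)@t
        print("board",len(b),mu.round(1),t.round(4),(mu+t*s.min()).round(1),(mu+t*s.max()).round(1))
s=cv2.imread("pics/side0.png")[90:220,350:510]; t=cv2.imread("pics/scene0.png")[90:230,300:460]
cv2.imwrite("pics/crop0.png",np.vstack([cv2.resize(s,(600,488))[:300],cv2.resize(t,(600,525))[:300]]))
E
```

```text
scene cam [ -19.  969. 1205.]
can 451 [ 531.9 -107.3] [ 527.  -117.5]
  z -7.9 201.1
tin 158 [ 392.4 -239.9] [ 402.8 -268.7]
  z -7.4 65.5
label 37 [ 563.2 -359.1  127.9] [ 530.1 -378.9  101.5] [ 581.1 -341.9  154.1]
side cam [-521.  492.  944.]
can 735 [ 509.1 -104.9] [ 528.5 -115.1]
  z -5.3 211.3
glue 243 [ 597.6 -275.8] [ 614.1 -284. ]
  z -5.6 176.4
label 117 [ 558.5 -362.3  136. ] [ 528.1 -386.5  103.8] [ 588.4 -345.6  156.8]
tin 256 [ 378.1 -243.9] [ 404.8 -266.1]
  z -7.3 63.9
board 449 [ 571.9 -352.9] [-0.8617 -0.5074] [ 678.  -290.4] [ 509.7 -389.5]
```

View pics/crop0.png

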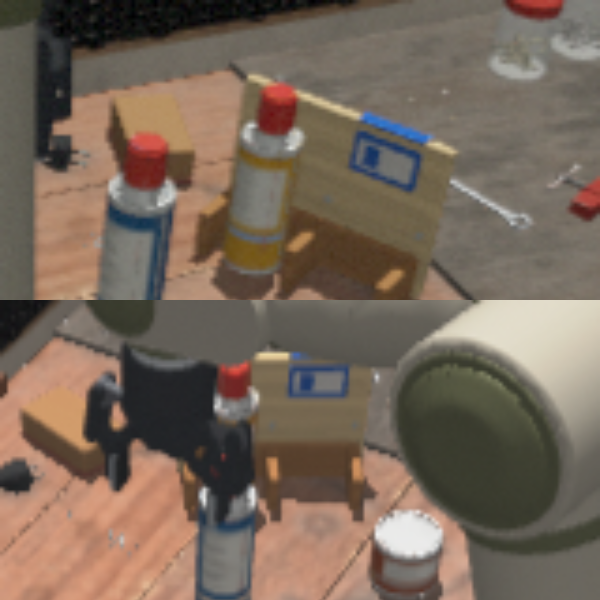

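The crop confirms that the empty bay is the one nearer the robot, with the label above it and dividers on both sides. Next I'll map the heights of the vice beside the can, and locate the strip and dividers.

```bash
python3 - <<'E'
from h import *
Ws=[world(dict(np.load(n+"0.npz"))) for n in("scene","side")]
w=np.vstack([x.reshape(-1,3) for x in Ws]); w=w[~np.isnan(w[:,0])]
xs=np.arange(320,720,20); ys=np.arange(240,-140,-20)
print("      "+" ".join(f"{x:4d}" for x in xs))
for y in ys:
    r=[]
    for x in xs:
        m=(abs(w[:,0]-x-10)<10)&(abs(w[:,1]-y-10)<10)&(w[:,2]<330); r.append(f"{w[m][:,2].max():4.0f}" if m.any() else "   .")
    print(f"{y:5d} "+" ".join(r))
# rack frame
ex=np.array([.5074,-.8617]); ey=np.array([.8617,.5074]); O=np.array([593.9,-340])
for W,n in zip(Ws,("scene","side")):
    p=W.reshape(-1,3); p=p[~np.isnan(p[:,0])]; a=(p[:,:2]-O)@ex; b=(p[:,:2]-O)@ey
    m=(b>-75)&(b<-12)&(p[:,2]>12)&(p[:,2]<36)&(abs(a)<60); print(n,"strip a",np.percentile(a[m],[5,25,50,75,95]).round(1),m.sum())
    m=(b>-80)&(b<0)&(p[:,2]>70)&(p[:,2]<140)&(abs(a)<40); print(n,"board a",np.percentile(a[m],[5,25,50,75,95]).round(1),m.sum())
    m=(p[:,2]>20)&(p[:,2]<55)&(a>-72)&(a<-45)&(b>-110)&(b<20); print("div b",np.histogram(b[m],np.arange(-110,21,6)))
E
```

```text
320  340  360  380  400  420  440  460  480  500  520  540  560  580  600  620  640  660  680  700
  240    6    8    6    6   10    6    5    7    7    5    5    7    4    3    6    8    7    7    7    8
  220    4    5    6    6   19   27   19    6    6    5    6    6    6    5    6    8    7    9    6    6
  200  164  163  161   29   30   41   27   27   22    4    5    7   37   32    7    6    3    8    7    6
  180  163  162  161  150  149  146   46   39   35    6   28   40   39   41   35    5    5    6    6    8
  160  165  163  163  155  153  154  132   79   36   26   22   40   40   41   40    7    9    9    4    4
  140  166  163  160  157  159  154  128  128  127  128  129  127  125  128  127    6    7   10    3    6
  120  163  160  161  160  160  155  128  125  128  127  126  128  128  125  124    6    6    6    6    4
  100  164  161  160  154  155  151  128  126  126  128  129  127  125  127  126    6    7    6    6    6
   80  163  160  160  150  150  147 -854 -863 -856 -855 -858 -859    2  119  120    4    9    5    6    5
   60  160  158  154 -859 -859 -852 -859 -852 -
[... 1004 characters left out ...]
  6    6
scene strip a [-10.8  -7.1  -4.1  -1.2   2.2] 70
scene board a [-5.1 -1.6  1.   3.4  6.8] 313
div b (array([ 0,  0,  5, 11, 14,  0,  0,  0,  0,  0,  0,  0,  0,  0,  0,  0,  1,
       10, 15,  0,  0]), array([-110, -104,  -98,  -92,  -86,  -80,  -74,  -68,  -62,  -56,  -50,
        -44,  -38,  -32,  -26,  -20,  -14,   -8,   -2,    4,   10,   16]))
side strip a [-9.7 -7.2 -5.6 -3.8 -1.2] 107
side board a [-6.  -2.8 -0.4  1.6  4.5] 454
div b (array([ 0,  0,  2, 26, 14,  2,  0,  0,  0,  0,  0,  0,  0,  0,  0,  0,  0,
       20, 16,  3,  0]), array([-110, -104,  -98,  -92,  -86,  -80,  -74,  -68,  -62,  -56,  -50,
        -44,  -38,  -32,  -26,  -20,  -14,   -8,   -2,    4,   10,   16]))
```

Request:
{"op": "servo_tool", "data": {"commands": [[0.25,[0,0,0],[0,0,-0.833]],[0.25,[0,0,0],[0,0,-0.833]],[0.25,[0,0,0],[0,-0.833,0]],[0.25,[0,0,0],[0,-0.833,0]],[0.25,[0,0,0],[0,-0.833,0]],[0.25,[0,0,0],[0,-0.833,0]],[0.25,[0,0,0],[0,-0.833,0]],[0.25,[0,0,0],[0,-0.833,0]],[0.25,[0,0,0],[0,-0.833,0]]], "squeeze": 20}}

```text
time_s: 0.85
eef_pos: [525.1, 0.2, 231.5]
ee_rot: [0.232, 0.613, 0.73, -0.194]
force: [0.3, -0.1, -0.3]
grip_width: 0.375
grip_force: 0.0
```

```bash
cat >> h.py <<'E'
def rot(s):
    q=s["ee_rot"]; return R.from_quat([q[1],q[2],q[3],q[0]]).as_matrix()
def to(*targets):
    s=sense(); M=rot(s); p=np.array(s["eef_pos"])
    z=M[:,2]; print("t",round(s["time_s"],2),"tcp",p.round(1),"az",np.degrees(np.arctan2(z[1],z[0])).round(1),"tilt",np.degrees(np.arccos(-z[2])).round(1),"F",np.round(s["force"],1),"w",round(s["grip_width"],3),"q",np.round(s["joints"],2))
    for t in targets:
        d=M.T@(np.array(t)-p); print(t,"tool d (m)",(d/1000).round(4),"dist",np.linalg.norm(d).round(1)); p=np.array(t,float)
E
python3 -c "
from h import *
to([519,-66,150],[519,-66,70],[519,-66,16])
import rig; print([n for n in dir(rig) if not n.startswith('_')], getattr(rig,'grip_depth',None))
"
```

```text
t 0.85 tcp [5.251e+02 2.000e-01 2.315e+02] az -79.9 tilt 35.2 F [ 0.3 -0.1 -0.3] w 0.375 q [ 0.06  0.34  1.58 -0.66  1.22  0.12]
[519, -66, 150] tool d (m) [-0.0054 -0.0176  0.1035] dist 105.2
[519, -66, 70] tool d (m) [ 0.0461 -0.0001  0.0654] dist 80.0
[519, -66, 16] tool d (m) [ 0.0311 -0.      0.0441] dist 54.0
['PlanningError', 'capture', 'finish_job', 'grip_depth', 'sense'] 18.700000000000003
```

Request:
{"op": "servo_tool", "data": {"commands": [[0.25,[-0.0014,-0.0044,0.026],[0,0,0]],[0.25,[-0.0014,-0.0044,0.026],[0,0,0]],[0.25,[-0.0014,-0.0044,0.026],[0,0,0]],[0.25,[-0.0014,-0.0044,0.026],[0,0,0]],[0.25,[0.0115,0,0.0163],[0,0,0]],[0.25,[0.0115,0,0.0163],[0,0,0]],[0.25,[0.0115,0,0.0163],[0,0,0]],[0.25,[0.0115,0,0.0163],[0,0,0]],[0.25,[0,0,0],[0,0,0]]]}}

```text
time_s: 1.6
eef_pos: [516.8, -65.9, 66.0]
ee_rot: [0.228, 0.613, 0.731, -0.195]
force: [0.4, 0.4, -0.8]
grip_width: 0.373
grip_force: 0.0
```

```bash
python3 - <<'E'
from h import *
to([519,-66,16])
c=capture("side"); np.savez("side1.npz",**c); d=capture("scene"); np.savez("scene1.npz",**d)
a=c["pixels"][60:260,300:500,::-1]; b=d["pixels"][60:260,250:450,::-1]
cv2.imwrite("pics/p1.png",np.hstack([cv2.resize(a,(400,400),interpolation=cv2.INTER_CUBIC),cv2.resize(b,(400,400),interpolation=cv2.INTER_CUBIC)]))
E
```

```text
t 1.6 tcp [516.8 -65.9  66. ] az -80.5 tilt 34.9 F [ 0.4  0.4 -0.8] w 0.373 q [-0.08  0.54  1.8  -0.84  0.84  0.33]
[519, -66, 16] tool d (m) [0.0282 0.0024 0.0413] dist 50.0
```

View pics/p1.png

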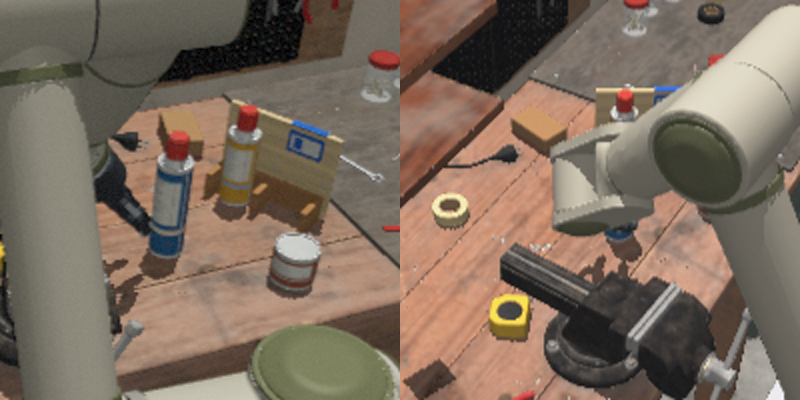

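The side view shows the fingertips just behind the can, at about (150,230) in the crop. The scene view shows the wrist between the can and the vice bar, so I'll check its clearance before going lower.

```bash
python3 - <<'E'
from h import *
for n in("scene1","side1"):
    w=world(dict(np.load(n+".npz"))).reshape(-1,3); w=w[~np.isnan(w[:,0])]
    for y in range(-60,181,20):
        m=(abs(w[:,1]-y)<10)&(w[:,0]>420)&(w[:,0]<640)&(w[:,2]>135)&(w[:,2]<420)
        if m.sum()>5: print(n,y,"x",w[m][:,0].min().round(),w[m][:,0].max().round(),"z",w[m][:,2].min().round(),w[m][:,2].max().round(),m.sum())
E
```

```text
scene1 -20 x 443.0 458.0 z 138.0 155.0 14
scene1 60 x 429.0 555.0 z 288.0 412.0 80
scene1 80 x 426.0 640.0 z 292.0 415.0 465
scene1 100 x 420.0 639.0 z 142.0 420.0 345
scene1 120 x 420.0 640.0 z 143.0 411.0 377
scene1 140 x 420.0 640.0 z 141.0 391.0 359
scene1 160 x 420.0 640.0 z 142.0 392.0 146
scene1 180 x 420.0 640.0 z 135.0 392.0 75
side1 -40 x 451.0 492.0 z 136.0 148.0 10
side1 -20 x 442.0 502.0 z 136.0 202.0 95
side1 0 x 439.0 498.0 z 135.0 229.0 164
side1 20 x 461.0 492.0 z 144.0 253.0 170
side1 40 x 455.0 476.0 z 163.0 256.0 121
```

Request:
{"op": "servo_tool", "data": {"commands": [[0.25,[0.0056,0.0005,0.0083],[0,0,0]],[0.25,[0.0056,0.0005,0.0083],[0,0,0]],[0.25,[0.0056,0.0005,0.0083],[0,0,0]],[0.25,[0.0056,0.0005,0.0083],[0,0,0]],[0.25,[0.0056,0.0005,0.0083],[0,0,0]],[0.25,[0,0,0],[0,0,0]],[0.25,[0,0,0],[0,0,0]]]}}

```text
time_s: 2.28
eef_pos: [521.2, -66.4, 18.8]
ee_rot: [0.23, 0.613, 0.731, -0.194]
force: [-0.3, 0.0, -0.2]
grip_width: 0.38
grip_force: 0.0
```

```bash
cat >> h.py <<'E'
S=np.array([538.9,-334.2]); ex=np.array([.5074,-.8617]); ey=np.array([.8617,.5074])
def bay(p): d=np.array(p)[:2]-S; return np.array([d@ex,d@ey]).round(1)
def inv(x,y): return (S+x*ex+y*ey).round(1)
E
python3 - <<'E'
from h import *
print("can bay",bay([527.8,-116.3]),"leg end can",inv(-70,0))
to([519,-66,16])
E
```

```text
can bay [-193.4  101. ] leg end can [ 503.4 -273.9]
t 2.28 tcp [521.2 -66.4  18.8] az -80.1 tilt 35.0 F [-0.3  0.  -0.2] w 0.38 q [-0.08  0.63  1.8  -0.92  0.77  0.45]
[519, -66, 16] tool d (m) [ 0.0023 -0.002   0.0019] dist 3.6
```

```bash
python3 - <<'E'
from h import *
to([523,-90,16],[511,-168,16],[499,-247,16])
E
```

```text
t 2.28 tcp [521.2 -66.4  18.8] az -80.1 tilt 35.0 F [-0.3  0.  -0.2] w 0.38 q [-0.08  0.63  1.8  -0.92  0.77  0.45]
[523, -90, 16] tool d (m) [-0.0177 -0.0023  0.0158] dist 23.8
[511, -168, 16] tool d (m) [-0.0612 -0.0254  0.0429] dist 78.9
[499, -247, 16] tool d (m) [-0.062  -0.0255  0.0434] dist 79.9
```

Request:
{"op": "servo_tool", "data": {"commands": [[0.25,[-0.0036,-0.0005,0.0032],[0,0,0]],[0.25,[-0.0036,-0.0005,0.0032],[0,0,0]],[0.25,[-0.0036,-0.0005,0.0032],[0,0,0]],[0.25,[-0.0036,-0.0005,0.0032],[0,0,0]],[0.25,[-0.0036,-0.0005,0.0032],[0,0,0]],[0.25,[-0.003,-0.0012,0.0021],[0,0,0]],[0.25,[-0.003,-0.0012,0.0021],[0,0,0]],[0.25,[-0.003,-0.0012,0.0021],[0,0,0]],[0.25,[-0.003,-0.0012,0.0021],[0,0,0]]]}}

```text
time_s: 3.03
eef_pos: [520.9, -105.9, 16.7]
ee_rot: [0.23, 0.613, 0.731, -0.193]
force: [0.5, 2.3, -0.6]
grip_width: 0.374
grip_force: 0.9
```

```bash
cat >> h.py <<'E'
from scipy.optimize import least_squares
def can(guess,show=None):
    out=[]
    for n in("side","scene"):
        c=capture(n); W=world(c); M=cv2.Rodrigues(np.array(c["rvec"],float))[0]; cam=(-M.T@np.array(c["tvec"]).ravel())[:2]
        hsv=cv2.cvtColor(c["pixels"],cv2.COLOR_RGB2HSV); g=np.array(guess,float)
        near=np.linalg.norm(W[...,:2]-g,axis=-1)<60
        blue=near&(hsv[...,0]>95)&(hsv[...,0]<125)&(hsv[...,1]>90)&(W[...,2]>15)&(W[...,2]<170)
        cap=near&((hsv[...,0]<8)|(hsv[...,0]>172))&(hsv[...,1]>130)&(W[...,2]>178)&(W[...,2]<215)
        for k,m,r in(("body",blue,26),("cap",cap,16.5)):
            q=W[m][:,:2]
            if len(q)<25: print(n,k,"few",len(q)); continue
            d=q.mean(0)-cam; d/=np.linalg.norm(d)
            x=least_squares(lambda c:np.linalg.norm(q-c,axis=1)-r,q.mean(0)+d*r*.7,loss="soft_l1").x
            print(n,k,len(q),x.round(1),"bay",bay(x)); out.append(x)
        if show: cv2.imwrite(f"pics/{show}_{n}.png",c["pixels"][...,::-1])
    return np.array(out)
E
python3 - <<'E'
from h import *
can([525,-120]); to([511,-168,16])
E
```

```text
side body 168 [ 526.2 -128.4] bay [-183.8   93.5]
side cap 132 [ 527.9 -129.1] bay [-182.3   94.6]
scene body few 0
scene cap few 0
t 3.13 tcp [ 520.8 -106.2   16.7] az -80.0 tilt 35.0 F [-0.2  0.8  0.1] w 0.373 q [-0.16  0.63  1.82 -0.96  0.72  0.42]
[511, -168, 16] tool d (m) [-0.048  -0.0203  0.0345] dist 62.5
```

Request:
{"op": "servo_tool", "data": {"commands": [[0.25,[-0.0038,-0.0016,0.0027],[0,0,0]],[0.25,[-0.0038,-0.0016,0.0027],[0,0,0]],[0.25,[-0.0038,-0.0016,0.0027],[0,0,0]],[0.25,[-0.0038,-0.0016,0.0027],[0,0,0]],[0.25,[-0.0038,-0.0016,0.0027],[0,0,0]],[0.25,[-0.0038,-0.0016,0.0027],[0,0,0]],[0.25,[-0.0038,-0.0016,0.0027],[0,0,0]],[0.25,[-0.0038,-0.0016,0.0027],[0,0,0]],[0.25,[-0.0038,-0.0016,0.0027],[0,0,0]],[0.25,[-0.0038,-0.0016,0.0027],[0,0,0]]]}}

```text
time_s: 3.97
eef_pos: [513.2, -154.9, 16.4]
ee_rot: [0.23, 0.613, 0.731, -0.193]
force: [1.2, 2.5, 2.5]
grip_width: 0.381
grip_force: 1.5
```

```bash
python3 - <<'E'
from h import *
can([520,-176]); to([497,-251,17])
E
```

```text
side body 157 [ 518.6 -177.9] bay [-145.    61.8]
side cap 131 [ 519.3 -178.4] bay [-144.2   62.2]
scene body few 0
scene cap few 0
t 4.07 tcp [ 512.9 -155.2   16.3] az -80.1 tilt 35.0 F [1.  0.4 0. ] w 0.372 q [-0.26  0.62  1.84 -1.01  0.66  0.38]
[497, -251, 17] tool d (m) [-0.0755 -0.0322  0.052 ] dist 97.2
```

Request:
{"op": "servo_tool", "data": {"commands": [[0.25,[-0.0039,-0.0016,0.0026],[0,0,0]],[0.25,[-0.0039,-0.0016,0.0026],[0,0,0]],[0.25,[-0.0039,-0.0016,0.0026],[0,0,0]],[0.25,[-0.0039,-0.0016,0.0026],[0,0,0]],[0.25,[-0.0039,-0.0016,0.0026],[0,0,0]],[0.25,[-0.0039,-0.0016,0.0026],[0,0,0]],[0.25,[-0.0039,-0.0016,0.0026],[0,0,0]],[0.25,[-0.0039,-0.0016,0.0026],[0,0,0]],[0.25,[-0.0039,-0.0016,0.0026],[0,0,0]]]}}

```text
time_s: 4.82
eef_pos: [506.3, -198.9, 17.3]
ee_rot: [0.23, 0.613, 0.731, -0.193]
force: [0.2, 1.9, 0.0]
grip_width: 0.378
grip_force: 0.7
```

```bash
python3 - <<'E'
from h import *
can([512,-222]); to([491.7,-254,17])
# 12-row turn to az -60 while the can's centre (23 ahead) goes to bay (-70,0)
s=sense(); p=np.array(s["eef_pos"]); M=rot(s); up=np.array([0,0,1.])
z=M[:,2]; A0=np.degrees(np.arctan2(z[1],z[0])); h=lambda a:np.array([np.cos(np.radians(a)),np.sin(np.radians(a))])
c0=p[:2]+23*h(A0); c1=inv(-70,0); n=12; prev=p
for i in range(1,n+1):
    a=A0+(-59.5-A0)*i/n; t=np.r_[c0+(c1-c0)*i/n-23*h(a),16.5]
    if i in(1,4,8,12): print(i,(M.T@(t-prev)/1000).round(4))
    M=R.from_rotvec(up*np.radians((-59.5-A0)/n)).as_matrix()@M; prev=t
print("turn/row",(M.T@up*(-59.5-A0)/n/6).round(3))
E
```

```text
side body 153 [ 511.6 -223.6] bay [-109.2   32.6]
side cap 129 [ 512.7 -226.2] bay [-106.4   32.2]
scene body few 0
scene cap few 0
t 4.92 tcp [ 506.2 -199.2   17.4] az -80.1 tilt 35.0 F [ 0.5  1.6 -1.1] w 0.373 q [-0.36  0.61  1.86 -1.05  0.61  0.34]
[491.7, -254, 17] tool d (m) [-0.0419 -0.0237  0.0299] dist 56.7
1 [-0.0029 -0.002   0.0031]
4 [-0.0033 -0.0024  0.0023]
8 [-0.0031 -0.0028  0.0022]
12 [-0.0029 -0.0033  0.002 ]
turn/row [-0.164  0.    -0.234]
```

Request:
{"op": "servo_tool", "data": {"commands": [[0.25,[-0.0032,-0.0021,0.0025],[-0.164,0,-0.234]],[0.25,[-0.0033,-0.0022,0.0024],[-0.164,0,-0.234]],[0.25,[-0.0033,-0.0023,0.0023],[-0.164,0,-0.234]],[0.25,[-0.0033,-0.0024,0.0023],[-0.164,0,-0.234]],[0.25,[-0.0033,-0.0025,0.0023],[-0.164,0,-0.234]],[0.25,[-0.0032,-0.0026,0.0022],[-0.164,0,-0.234]],[0.25,[-0.0032,-0.0027,0.0022],[-0.164,0,-0.234]],[0.25,[-0.0031,-0.0028,0.0022],[-0.164,0,-0.234]],[0.25,[-0.0031,-0.0029,0.0021],[-0.164,0,-0.234]],[0.25,[-0.003,-0.0031,0.0021],[-0.164,0,-0.234]]]}}

```text
time_s: 5.75
eef_pos: [497.5, -243.8, 22.7]
ee_rot: [0.251, 0.498, 0.815, -0.155]
force: [0.3, 0.9, -0.5]
grip_width: 0.375
grip_force: 0.8
```

```bash
python3 - <<'E'
from h import *
can([505,-264],"p2"); to([491.7,-254,17])
s=sense(); p=np.array(s["eef_pos"]); M=rot(s)
print(bay(p),"heading tool",(M.T@np.r_[ex,0]).round(3),"ey tool",(M.T@np.r_[ey,0]).round(3),"up",(M.T@[0,0,1]).round(3))
a=cv2.imread("pics/p2_side.png")[80:230,350:500]; b=cv2.imread("pics/p2_scene.png")[60:210,290:440]
cv2.imwrite("pics/p2.png",np.hstack([cv2.resize(i,(400,400),interpolation=cv2.INTER_CUBIC) for i in(a,b)]))
E
```

```text
side body 95 [ 513.4 -270.5] bay [-67.8  10.4]
side cap 129 [ 516.8 -276. ] bay [-61.4  10.5]
scene body few 0
scene cap few 0
t 5.85 tcp [ 497.4 -244.5   22.9] az -63.2 tilt 34.4 F [-0.1 -0.4 -0. ] w 0.375 q [-0.52  0.55  1.96 -1.23  0.33  0.13]
[491.7, -254, 17] tool d (m) [-0.0015 -0.0094  0.0082] dist 12.6
[-98.4   9.7] heading tool [-0.823  0.061  0.564] ey tool [ 0.049  0.998 -0.037] up [-0.565 -0.002 -0.825]
```

View pics/p2.png

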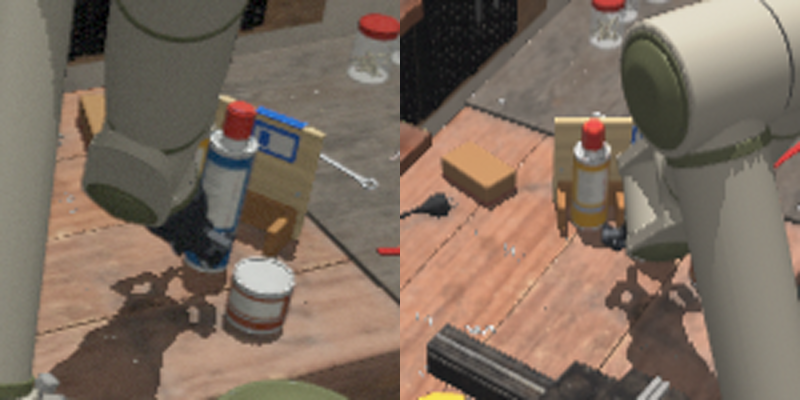

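The side view shows the can at about (225,190) leaning slightly, and joint 4 is at its limit of -1.23. I'll back off gently, then use less tilt and a narrower finger gap.

Request:
{"op": "servo_tool", "data": {"commands": [[0.25,[0.0016,-0.0001,-0.0011],[0,0,0]],[0.25,[0.0016,-0.0001,-0.0011],[0,0,0]],[0.25,[0.0016,-0.0001,-0.0011],[0,0,0]],[0.25,[0.0025,-0.0002,-0.0017],[0,0,0]],[0.25,[0.0033,-0.0002,-0.0023],[0,0,0]],[0.25,[0.0041,-0.0003,-0.0028],[0,0,0]],[0.25,[0.0041,-0.0003,-0.0028],[0,0,0]],[0.25,[0.0041,-0.0003,-0.0028],[0,0,0]],[0.25,[0.0041,-0.0003,-0.0028],[0,0,0]]]}}

```text
time_s: 6.6
eef_pos: [483.5, -215.1, 27.2]
ee_rot: [0.248, 0.5, 0.816, -0.154]
force: [0.2, -0.4, 0.7]
grip_width: 0.371
grip_force: 0.0
```

```bash
python3 - <<'E'
from h import *
can([512,-270]); to()
s=sense(); M=rot(s)
print(bay(s["eef_pos"]),"ex",(M.T@np.r_[ex,0]).round(3),"up",(M.T@[0,0,1]).round(3))
E
```

```text
side body 129 [ 510.4 -264.5] bay [-74.5  10.8]
side cap 129 [ 513.7 -265.4] bay [-72.1  13.2]
scene body few 0
scene cap few 0
t 6.7 tcp [ 483.5 -214.9   27.2] az -63.4 tilt 33.9 F [0.  0.9 0.2] w 0.376 q [-0.48  0.51  2.01 -1.23  0.35  0.17]
[-130.9   12.8] ex [-0.828  0.061  0.557] up [-0.558 -0.004 -0.83 ]
```

Request:
{"op": "servo_tool", "data": {"commands": [[0.43,[0,0,0],[0.36,0.11,0.53]],[0.43,[0,0,0],[0.36,0.11,0.53]],[0.43,[0,0,0],[0.36,0.11,0.53]],[0.43,[0,0,0],[0,0,0]]]}}

```text
time_s: 7.03
eef_pos: [484.8, -215.8, 27.5]
ee_rot: [0.217, 0.582, 0.765, -0.17]
force: [-0.0, 0.2, -0.3]
grip_width: 0.282
grip_force: 0.0
```

```bash
python3 - <<'E'
from h import *
to([500,-221,17])
E
```

```text
t 7.03 tcp [ 484.8 -215.8   27.5] az -75.4 tilt 32.0 F [-0.   0.2 -0.3] w 0.282 q [-0.44  0.54  1.93 -0.99  0.51  0.14]
[500, -221, 17] tool d (m) [-0.0021  0.0134  0.0136] dist 19.2
```

Request:
{"op": "servo_tool", "data": {"commands": [[0.43,[-0.0005,0.0034,0.0034],[0,0,0]],[0.43,[-0.0005,0.0034,0.0034],[0,0,0]],[0.43,[-0.0005,0.0034,0.0034],[0,0,0]],[0.43,[-0.0005,0.0034,0.0034],[0,0,0]],[0.43,[0,0,0],[0,0,0]]]}}

```text
time_s: 7.45
eef_pos: [499.5, -220.9, 15.9]
ee_rot: [0.217, 0.581, 0.766, -0.17]
force: [0.2, -0.4, 0.2]
grip_width: 0.288
grip_force: 0.0
```

```bash
python3 - <<'E'
from h import *
to([504.5,-239,16.5],[502,-260,16.5])
can([511,-265])
E
```

```text
t 7.45 tcp [ 499.5 -220.9   15.9] az -75.4 tilt 32.0 F [ 0.2 -0.4  0.2] w 0.288 q [-0.44  0.58  1.88 -1.    0.51  0.14]
[504.5, -239, 16.5] tool d (m) [-0.0163 -0.      0.0095] dist 18.8
[502, -260, 16.5] tool d (m) [-0.0166 -0.008   0.0104] dist 21.1
side body 167 [ 509.3 -262.9] bay [-76.5  10.6]
side cap 130 [ 509.9 -262.9] bay [-76.2  11.2]
scene body few 0
scene cap few 0
```

Request:
{"op": "servo_tool", "data": {"commands": [[0.43,[-0.0033,-0.0003,0.0019],[0,0,0]],[0.43,[-0.0033,-0.0003,0.0019],[0,0,0]],[0.43,[-0.0033,-0.0003,0.0019],[0,0,0]],[0.43,[-0.0033,-0.0003,0.0019],[0,0,0]],[0.43,[-0.0033,-0.0003,0.0019],[0,0,0]],[0.43,[-0.0033,-0.0014,0.0021],[0,0,0]],[0.43,[-0.0033,-0.0014,0.0021],[0,0,0]],[0.43,[-0.0033,-0.0014,0.0021],[0,0,0]],[0.43,[-0.0033,-0.0014,0.0021],[0,0,0]],[0.43,[-0.0033,-0.0014,0.0021],[0,0,0]]]}}

```text
time_s: 8.38
eef_pos: [501.2, -260.4, 17.2]
ee_rot: [0.217, 0.581, 0.765, -0.17]
force: [-0.9, 1.7, -0.0]
grip_width: 0.29
grip_force: 0.9
```

```bash
python3 - <<'E'
from h import *
x=can([510,-285],"p3"); to([502,-260,16.5])
s=sense(); M=rot(s); p=np.array(s["eef_pos"]); c=x.mean(0)
print("offset",(c-p[:2]).round(1),"ex",(M.T@np.r_[ex,0]).round(3),"ey",(M.T@np.r_[ey,0]).round(3))
a=cv2.imread("pics/p3_side.png")[80:230,350:500]; b=cv2.imread("pics/p3_scene.png")[60:210,290:440]
cv2.imwrite("pics/p3.png",np.hstack([cv2.resize(i,(400,400),interpolation=cv2.INTER_CUBIC) for i in(a,b)]))
E
```

```text
side body 127 [ 510.5 -285.5] bay [-56.3   0.2]
side cap 128 [ 511.5 -286.2] bay [-55.2   0.7]
scene body few 0
scene cap few 0
t 8.48 tcp [ 501.1 -260.7   17.2] az -75.4 tilt 32.0 F [ 0.1  0.9 -0.2] w 0.284 q [-0.51  0.6   1.85 -0.98  0.48  0.05]
[502, -260, 16.5] tool d (m) [0.0008 0.0011 0.0003] dist 1.3
offset [  9.9 -25.2] ex [-0.82   0.261  0.51 ] ey [ 0.217  0.965 -0.145]
```

View pics/p3.png

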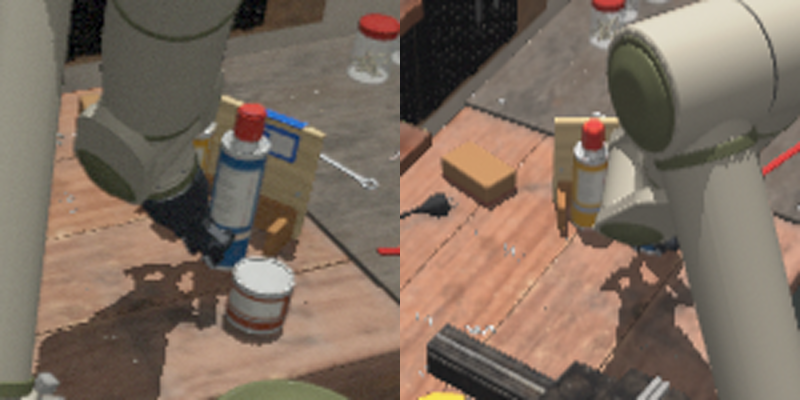

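The side view shows the can upright at about (235,190), in the mouth of the bay and clear of the tin and the glue. Next is the straight push along the bay axis.

Request:
{"op": "servo_tool", "data": {"commands": [[0.43,[-0.0033,0.001,0.002],[0,0,0]],[0.43,[-0.0033,0.001,0.002],[0,0,0]],[0.43,[-0.0033,0.001,0.002],[0,0,0]],[0.43,[-0.0033,0.001,0.002],[0,0,0]],[0.43,[-0.0033,0.001,0.002],[0,0,0]],[0.43,[-0.0033,0.001,0.002],[0,0,0]],[0.43,[-0.0033,0.001,0.002],[0,0,0]]]}}

```text
time_s: 9.07
eef_pos: [515.3, -284.6, 17.4]
ee_rot: [0.217, 0.581, 0.765, -0.17]
force: [-0.8, 0.4, -0.6]
grip_width: 0.283
grip_force: 0.6
```

```bash
python3 - <<'E'
from h import *
x=can([525,-310]); to(); print(bay(sense()["eef_pos"]))
E
```

```text
side body 132 [ 523.4 -310.9] bay [-28.   -1.5]
side cap 120 [ 525.5 -311.5] bay [-26.4  -0.1]
scene body few 1
scene cap few 0
t 9.17 tcp [ 515.5 -284.8   17.6] az -75.4 tilt 32.0 F [-0.9  0.   0.1] w 0.283 q [-0.54  0.63  1.79 -0.93  0.48 -0.03]
[-54.4   4.9]
```

Request:
{"op": "servo_tool", "data": {"commands": [[0.43,[-0.0029,0.0009,0.0018],[0,0,0]],[0.43,[-0.0029,0.0009,0.0018],[0,0,0]],[0.43,[-0.0029,0.0009,0.0018],[0,0,0]],[0.43,[-0.0025,0.0008,0.0015],[0,0,0]],[0.43,[-0.0025,0.0008,0.0015],[0,0,0]],[0.43,[-0.0016,0.0005,0.001],[0,0,0]]]}}

```text
time_s: 9.67
eef_pos: [524.7, -300.6, 17.6]
ee_rot: [0.217, 0.581, 0.765, -0.17]
force: [-1.6, 1.1, -0.0]
grip_width: 0.287
grip_force: 0.7
```

```bash
python3 - <<'E'
from h import *
x=can([535,-328]); to(); print(bay(sense()["eef_pos"]))
E
```

```text
side body 167 [ 533.2 -331.3] bay [-5.4 -3.4]
side cap 118 [ 534.9 -326.7] bay [-8.5  0.3]
scene body few 4
scene cap few 0
t 9.77 tcp [ 524.7 -300.6   17.6] az -75.4 tilt 32.0 F [ 0.4  0.9 -0.5] w 0.284 q [-0.56  0.65  1.75 -0.89  0.49 -0.08]
[-36.1   4.8]
```

Request:
{"op": "servo_tool", "data": {"commands": [[0.43,[-0.0012,0.0004,0.0008],[0,0,0]],[0.43,[-0.0012,0.0004,0.0008],[0,0,0]],[0.43,[-0.0008,0.0003,0.0005],[0,0,0]],[0.43,[-0.0008,0.0003,0.0005],[0,0,0]]]}}

```text
time_s: 10.1
eef_pos: [527.2, -304.5, 17.5]
ee_rot: [0.217, 0.581, 0.765, -0.17]
force: [-0.8, 1.4, 0.8]
grip_width: 0.287
grip_force: 0.9
```

```bash
python3 - <<'E'
from h import *
x=can([535,-328]); to(); print(bay(sense()["eef_pos"]), sense()["grip_force"])
E
```

```text
side body 163 [ 534.9 -334.9] bay [-1.4 -3.8]
side cap 119 [ 536.8 -331.5] bay [-3.3 -0.4]
scene body few 5
scene cap few 0
t 10.2 tcp [ 527.2 -304.6   17.5] az -75.4 tilt 32.0 F [0.  0.1 0.1] w 0.285 q [-0.56  0.65  1.74 -0.88  0.49 -0.1 ]
[-31.4   5. ] 0.5093683657469228
```

Request:
{"op": "servo_tool", "data": {"commands": [[0.43,[-0.0008,0.0003,0.0005],[0,0,0]],[0.43,[-0.0008,0.0003,0.0005],[0,0,0]],[0.43,[-0.0008,0.0003,0.0005],[0,0,0]]]}}

```text
time_s: 10.45
eef_pos: [528.8, -307.0, 17.5]
ee_rot: [0.217, 0.581, 0.765, -0.17]
force: [-1.0, 1.8, 0.2]
grip_width: 0.285
grip_force: 1.0
```

```bash
python3 - <<'E'
from h import *
x=can([535,-330]); to(); print(bay(sense()["eef_pos"]), sense()["grip_force"])
E
```

```text
side body 159 [ 536.9 -335.1] bay [-0.2 -2.2]
side cap 114 [ 538.5 -333.3] bay [-1.   0.2]
scene body few 1
scene cap few 0
t 10.55 tcp [ 528.9 -307.1   17.5] az -75.4 tilt 32.0 F [-1.   0.9  0. ] w 0.283 q [-0.57  0.65  1.73 -0.88  0.49 -0.1 ]
[-28.4   5.1] 0.5515729333274066
```

Request:
{"op": "servo_tool", "data": {"commands": [[0.43,[0.0016,-0.0005,-0.001],[0,0,0]],[0.43,[0.0016,-0.0005,-0.001],[0,0,0]],[0.43,[0.0033,-0.001,-0.002],[0,0,0]],[0.43,[0.0066,-0.0021,-0.0041],[0,0,0]],[0.43,[0.0082,-0.0026,-0.0051],[0,0,0]],[0.43,[0.0082,-0.0026,-0.0051],[0,0,0]],[0.43,[0.0082,-0.0026,-0.0051],[0,0,0]],[0.43,[0.0082,-0.0026,-0.0051],[0,0,0]],[0.43,[0.0082,-0.0026,-0.0051],[0,0,0]],[0.43,[0,0,0],[0,0,0]]]}}

```text
time_s: 11.38
eef_pos: [494.4, -248.4, 17.2]
ee_rot: [0.216, 0.581, 0.766, -0.17]
force: [-0.2, 0.4, -0.5]
grip_width: 0.288
grip_force: 0.0
```

```bash
python3 - <<'E'
from h import *
x=can([537,-332],"p4"); to()
c=capture("wrist")["pixels"][...,::-1]
a=cv2.imread("pics/p4_side.png")[80:230,350:500]
cv2.imwrite("pics/p4.png",np.hstack([cv2.resize(a,(400,400),interpolation=cv2.INTER_CUBIC),cv2.resize(c[:,120:520],(400,400))]))
E
```

```text
side body 235 [ 536.9 -334.3] bay [-0.9 -1.8]
side cap 116 [ 539.2 -334.2] bay [0.2 0.3]
scene body few 0
scene cap few 0
t 11.48 tcp [ 495.5 -249.9   17.6] az -75.3 tilt 32.0 F [0.1 0.1 1.3] w 0.281 q [-0.5   0.58  1.88 -0.99  0.48  0.08]
```

View pics/p4.png

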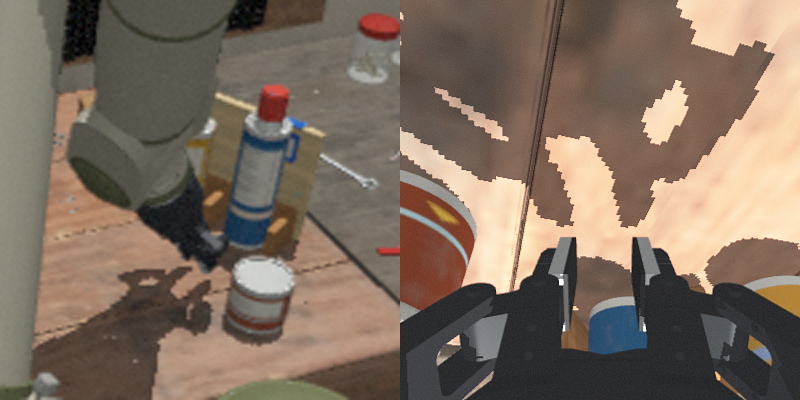

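The side view shows the can upright between the dividers at about (255,185), with the fingers clear of it. The tin and glue have not been disturbed. Handing in.

```bash
python3 -c "
from rig import *
print(finish_job())"
```

```text
the job is handed in; nothing more can be done
None
```

The spray can stands upright in the empty bay, within about 1 mm of the seat by my camera measurements. I felt no firm contact with the back strip. The fingers are withdrawn and the job is handed in, with no verdict returned. Midway the can leaned a few degrees when joint 4 reached its limit, and it settled upright when I backed off.

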